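# Pack the bridge kit

### The arm

A 6-joint arm with a two-finger parallel gripper is mounted at the origin on a cart in front of the work surface, level with it; the furniture and walls round the work are solid. World frame = base frame: x ahead of the robot, y to its left, z up, the work surface at z = 0. Lengths are in m, angles in rad, forces in N, time in s.
With the tool pointing down it reaches from about 0.25 to 0.775 m from the base axis. Payload 4 kg.
Tool frame: the origin (TCP) lies on the centre line of the jaws, within the pads' length; the fingertips stand 11 mm ahead of it and the grasp point (between the pads) lies 8 mm behind it (r.tcp_to_tips is the distance from the TCP to the fingertips, in m); z points along the fingers, y is the line along which they close (so a half turn about z gives the same grasp; the last joint's range is limited). The gripper opens to 85 mm and grips with 20 to 120 N. Pads are 22 mm wide; open, the fingers measure 114 mm over their backs; the gripper's body (76 mm by 85 mm) begins 54 mm behind the grasp point. The pads swing forward as they close: fully open they stand 13 mm farther back than shut.
Start: joints at [1.205, 0.087, 1.371, -0, 1.684, -0.103], TCP at [0.143, 0.531, 0.242] pointing down, gripper open.
Joint ranges: [-3.1, 3.1], [-0.76, 2.03], [0.27, 2.55], [-1.08, 4.22], [0.17, 2.65], [-2.57, 2.57]. Speed limits (rad/s): [2.79, 2.79, 3.14, 3.14, 3.14, 3.14].

### API

Orientations are given as a rotation vector (axis times angle).
In Python, from cell import telemetry, cams, hand_in, recognise, regions_of, r gives the robot as it stands. The module is installed in compiled form; this text tells all that it offers.
- The arm moves only by the tool drive_tool, never from a script. Its argument "steps" is a list that holds one entry, the list of rows, each a list of 7 numbers: the shift along the tool's x, y, z in m, then the turn, a rotation vector about the tool's x, y, z in rad, then the closure, from -1 (fully open) to 1 (shut). In form: [[[dx, dy, dz, ax, ay, az, hand], ...]]. A call has 1 to 8 rows; each row is the pose to reach, as a shift and turn from the pose commanded when the call began, along the tool's axes at that moment; what a row does not reach only later rows make up. A row lasts 1/10 s, in which the tool goes at most 50 mm and 8.59 degrees, less where a joint would pass 70% of its speed; a pose out of reach is approached as far as the arm can. A call with a gripper value outside its range is refused whole. The fingers move at their own pace and stop on an object; the grip force is fixed at half the most. Time passes only in rows, so rows that repeat a pose let the fingers close. It gives the time, the measured TCP pose, the force, the opening and the grip force at its end, in the units of the state.
- telemetry.get_state(): the state, without advancing time (a new reading comes with each control period).
- cams.snapshot(name): name is "side" or "top"; returns (picture, depth): 420x560x3 uint8, red, green, blue; 420x560 float32, m along the optical axis (not along the pixel's ray), 0 where there is no reading.
- cams.camera_model(name): a dict with "mtx" (3x3 intrinsics, pixels), "xyz" and "attitude" of the camera in the world. Camera axes: x right, y up, looking along -z (the intrinsics and any distortion apply to the point x, -y, -z); pixel columns grow to the right and rows downward; lengths in m; the calibration is good to about 2 mm. A picture is of the moment at which its call begins. camera_model takes no time and is no camera call.
- hand_in(): hands the job in; it is judged then, once.
Trained networks look in the newest picture that a camera, given by its name, has taken for a name from the list of things; names that differ only in an ending like _2 or _b are one class to them, and where a whole thing is asked for, a point or a joint stands for the part that bears it (a point fixed in the world has none). Each returns a list of dicts, best first, with "p" (0 to 1); they miss things now and then, are a little off and sometimes report something else, mostly with a low value. They report only what shows in the picture. A call takes as long as a camera call. They do not tell look-alikes from the thing itself.
- recognise(thing, camera): "at" ([column, row] in pixels, amid what is visible of it).
- regions_of(thing, camera): "region" (420x560 bool, what is visible of it) and "at" ([column, row] in pixels, amid what is visible of it).
The state is a dict: "time": time; "q": joint angles; "qvel": joint speeds; "joint_torque": joint torques, N m; "ee_pos": TCP position; "tcp_rot": TCP orientation; "wrist_force": force on the tool from outside, world axes, zero at the start; "ft_torque": the same for the moment, N m; "width": opening from 0.0 (shut) to 1.0 (fully open); "grip_force": force on a finger pad.
Only numpy, scipy, OpenCV 4.12 (cv2) and the standard library are available. Lean on these libraries where they do the work, as an engineer would, in place of code of your own. Each camera call takes 0.05 s, during which the arm holds its last target. There are 200 camera calls.

### The job

Finish packing the bridge kit box: take the rosewood bridge blank out of the bevelling cradle and stand it on its long edge in the empty middle slot of the box, fully home like its two neighbours. Then lay the lift-out tray in the box over the blanks so that it rests level on the comb blocks inside the rim, and last set the small pine caul (the shorter but thicker of the two loose wooden blocks) down flat in either pocket of the tray. Leave the other two blanks standing as they are and do not disturb the things lying round about.

Things in the scene. Friction and masses are not known exactly. Their poses are not given: they have to be found in the camera images.
- box: Open wooden kit box, fixed; outside 138 (x) x 180 (y) x 54 mm, inside 122 x 164, floor 6 thick. Origin: centre of underside; z up, y along the slots. A comb block at each y end (21 mm long, top at z = 44 mm) has 3 slots 13 mm wide at x = -40, 0, +40 mm, down to the floor, mouths chamfered 4 mm. Between the combs (122 mm in y) it is open to the floor. Outer slots hold blanks, the middle is empty.
- slot_mid (a point): Where the blank's centre is when it stands fully home in the empty middle slot: on the box's centre line, 23.5 mm above its underside. Axes as the box: x across the slot, y along it, z up.
- cradle: Bevelling cradle, fixed: base 84 (x) x 176 (y) x 10 mm, two V-notched saddles 22 mm thick at y = -50 and +50 mm, up to 47 mm high, nothing but the base between them; small stop at the +y end. Origin: centre of underside, z up. The blank lies in the notches along y, its faces 25 degrees from upright, upper edge leaning to the cradle's -x side; its upper 14 mm stands clear of the saddles.
- blank: Dark rosewood bridge blank in the cradle, 35 (x) x 158 (y) x 10 (z) mm, about 55 g. Origin: middle of its lower large face (z = 0; the other face is z = 10 mm). In the cradle its x axis points down its width to the lower long edge, y is the cradle's y, z points out of its upper face. On edge its x axis is vertical, either way up.
- blank_mid (a point): Centre of that blank; axes as blank.
- blank_front: Identical blank standing on edge in the box's slot at x = -40 mm; stays there.
- blank_back: Identical blank standing on edge in the box's slot at x = +40 mm; stays there.
- tray: Wooden lift-out tray, 116 (x) x 158 (y) mm, about 200 g. Origin: centre of underside, z up. Floor 5 mm thick, edge strips 5 wide and 12 high. A handle rib 12 mm thick (in y) runs along x through the middle; top 36 mm above the underside over x = -28..28, sloping to 13 at the ends. A pocket each side, 106 (x) x 68 (y) mm. In the box, either way round: 3 mm play, underside at box z = 44 mm.
- caul: Small loose pine caul, a plain block 34 (x) x 75 (y) x 28 (z) mm, about 40 g, lying flat on the cabinet top. Origin: centre of underside, z up. It fits in a tray pocket only with its long side along the tray's x (along the rib); pocket middles are 40 mm from the rib's centre, pocket floor 5 mm above the tray's underside.
- wide_caul: Bystander: wider, lower maple caul, 40 x 90 x 22 mm. Origin: centre of underside.
- spring_clamp: Bystander: black spring clamp with red jaw pads, 35 x 143 x 20 mm. Origin: centre of underside.
- pencil: Bystander: pencil, 168 mm long. Origin: centre of underside.
- brush_jar: Bystander: open white jar, 69 mm wide, 92 mm high. Origin: centre of underside.
Not all that is in view belongs to the job. What is shaped like the caul but green is not meant.

How it is judged:
On the way, in this order (a step that is already met when the one before it is completed fails the run):
1. the blank stands on edge, fully home in the middle slot, and is let go (x of blank_mid in the frame of slot_mid between -0.004 and 0.004 m and y of blank_mid in the frame of slot_mid between -0.006 and 0.006 m and z of blank_mid in the frame of slot_mid between -0.003 and 0.003 m and angle between the x axis of blank and the z axis of box, either way round below 0.1 rad and angle between the y axis of blank and the y axis of box, either way round below 0.05 rad and contact force between the fingers and blank below 0.2 N and linear speed of blank below 0.02 m/s), for 0.2 s.
2. the tray rests level in the box over the blanks and is let go (x of blank_mid in the frame of slot_mid between -0.004 and 0.004 m and y of blank_mid in the frame of slot_mid between -0.006 and 0.006 m and z of blank_mid in the frame of slot_mid between -0.003 and 0.003 m and angle between the x axis of blank and the z axis of box, either way round below 0.1 rad and angle between the y axis of blank and the y axis of box, either way round below 0.05 rad and x of tray in the frame of box between -0.006 and 0.006 m and y of tray in the frame of box between -0.006 and 0.006 m and z of tray in the frame of box between 0.041 and 0.0465 m and angle between the z axis of tray and the z axis of box, either way round below 0.03 rad and angle between the y axis of tray and the y axis of box, either way round below 0.08 rad and angle between tray's own z axis and vertical below 0.1 rad and contact force between the fingers and tray below 0.2 N and linear speed of tray below 0.02 m/s), for 0.2 s.
3. the pine caul lies flat in one pocket of the tray and is let go (x of tray in the frame of box between -0.006 and 0.006 m and y of tray in the frame of box between -0.006 and 0.006 m and z of tray in the frame of box between 0.041 and 0.0465 m and angle between the z axis of tray and the z axis of box, either way round below 0.03 rad and angle between the y axis of tray and the y axis of box, either way round below 0.08 rad and angle between each of tray, caul's own z axis and vertical below 0.1 rad and x of caul in the frame of tray between -0.025 and 0.025 m and (y of caul in the frame of tray between 0.015 and 0.065 m or y of caul in the frame of tray between -0.065 and -0.015 m) and z of caul in the frame of tray between 0.002 and 0.008 m and angle between the z axis of caul and the z axis of tray, either way round below 0.06 rad and contact force between the fingers and caul below 0.2 N and linear speed of caul below 0.02 m/s), for 0.2 s.
At the end, for the whole second after the job is handed in: The blank stands on edge fully home (3 mm) in the middle slot, its two neighbours still in theirs; the tray rests level on the combs (3 mm, 1.7 degrees) inside the rim; the pine caul lies flat on the floor of one tray pocket; all released and at rest (x of blank_mid in the frame of slot_mid between -0.004 and 0.004 m and y of blank_mid in the frame of slot_mid between -0.006 and 0.006 m and z of blank_mid in the frame of slot_mid between -0.003 and 0.003 m and angle between the x axis of blank and the z axis of box, either way round below 0.1 rad and angle between the y axis of blank and the y axis of box, either way round below 0.05 rad and x of tray in the frame of box between -0.006 and 0.006 m and y of tray in the frame of box between -0.006 and 0.006 m and z of tray in the frame of box between 0.041 and 0.0465 m and angle between the z axis of tray and the z axis of box, either way round below 0.03 rad and angle between the y axis of tray and the y axis of box, either way round below 0.08 rad and angle between each of tray, caul's own z axis and vertical below 0.1 rad and x of caul in the frame of tray between -0.025 and 0.025 m and (y of caul in the frame of tray between 0.015 and 0.065 m or y of caul in the frame of tray between -0.065 and -0.015 m) and z of caul in the frame of tray between 0.002 and 0.008 m and angle between the z axis of caul and the z axis of tray, either way round below 0.06 rad and angle between the x axis of each of blank_front, blank_back and the z axis of box, either way round below 0.12 rad and distance of each of blank_front, blank_back from where it was at the start of the episode below 0.015 m and linear speed of each of blank, tray, caul below 0.02 m/s); the robot touches nothing.
It fails at once if the maple caul is moved by more than 30 mm (distance of wide_caul from where it was at the start of the episode above 0.03 m).
It fails at once if the spring clamp is moved by more than 30 mm (distance of spring_clamp from where it was at the start of the episode above 0.03 m).
It fails at once if the pencil is moved by more than 30 mm (distance of pencil from where it was at the start of the episode above 0.03 m).
It fails at once if the jar is moved by more than 30 mm (distance of brush_jar from where it was at the start of the episode above 0.03 m).
It fails at once if a blank already in the box is pulled up or shoved by more than 15 mm (distance of any of blank_front, blank_back from where it was at the start of the episode above 0.015 m).
It also fails if it takes over 72 s, if anything falls off the work surface, if the arm or the gripper's body presses on something with over 40 N, if the wrist force passes 120 N, or if a joint passes its speed limit or range.

## Working session

There is one attempt and no reset: what is moved stays moved. The work goes in short steps, Python scripts to look and compute and a tool call to move; the robot and the scene stay as the last step left them, time stands still between calls to the robot, and variables do not carry over. Pictures are saved under pics/ and viewed, at most 10 in all, crops included, and the job is handed in when it is done.

Besides the shell and the picture viewer there is one more tool, called after ">>>" as name(argument=value, ...), one argument or row to a line, values as JSON. drive_tool: Moves the arm, as the interface text tells. Its arguments: {"type":"object","properties":{"steps":{"type":"array"}},"required":["steps"]}

```bash
mkdir -p pics
cat > h.py <<'E'
import numpy as np, cv2
from scipy.spatial.transform import Rotation as R
from cell import telemetry, cams, recognise, regions_of, hand_in
def rot(a):
    a=np.array(a,float)
    if a.shape==(3,3): return a
    return (R.from_rotvec(a) if a.size==3 else R.from_quat(a)).as_matrix()
def cloud(cam,depth):
    m=cams.camera_model(cam); K=np.array(m["mtx"]); v,u=np.mgrid[:420,:560]
    x=(u-K[0,2])/K[0,0]*depth; y=(v-K[1,2])/K[1,1]*depth
    P=np.stack([x,-y,-depth],-1)@rot(m["attitude"]).T+np.array(m["xyz"])
    P[depth==0]=np.nan
    return P
E
python3 - <<'E'
from h import *
for c in ("top","side"):
    m=cams.camera_model(c); print(c,m)
    im,d=cams.snapshot(c); np.savez(f"{c}0.npz",im=im,d=d)
    cv2.imwrite(f"pics/{c}0.png",im[...,::-1]); P=cloud(c,d)
    for t in ("box","cradle","blank","tray","caul","wide_caul","spring_clamp","pencil","brush_jar"):
        for g in regions_of(t,c)[:3]:
            q=P[g["region"]]; q=q[~np.isnan(q[:,0])]
            print(t,round(g["p"],2),np.round(g["at"]),len(q),np.round(np.median(q,0),3) if len(q) else "",np.round(np.percentile(q,[2,98],axis=0),3).tolist() if len(q) else "")
s=telemetry.get_state(); print(s)
E
```

```text
top {'mtx': array([[380.76820527,   0.        , 275.35989087],
       [  0.        , 380.76820527, 209.28720207],
       [  0.        ,   0.        ,   1.        ]]), 'xyz': array([ 0.49733811, -0.04585577,  0.91463902]), 'attitude': array([ 0.0625475 , -0.06603158, -1.56016331])}
box 0.9 [312. 186.] 4093 [ 0.629 -0.133  0.013] [[0.553, -0.217, 0.003], [0.695, -0.041, 0.055]]
cradle 0.97 [220. 181.] 2144 [0.631 0.089 0.01 ] [[0.595, 0.003, 0.001], [0.685, 0.173, 0.047]]
blank 0.63 [214. 176.] 422 [0.642 0.093 0.06 ] [[0.629, 0.016, 0.037], [0.656, 0.16, 0.064]]
tray 0.72 [316. 262.] 3405 [ 0.443 -0.14   0.005] [[0.386, -0.219, 0.0], [0.5, -0.065, 0.036]]
caul 0.76 [208. 271.] 488 [0.429 0.108 0.027] [[0.41, 0.071, 0.014], [0.449, 0.143, 0.031]]
caul 0.6 [175. 234.] 478 [0.512 0.187 0.027] [[0.487, 0.153, 0.014], [0.534, 0.223, 0.031]]
caul 0.17 [217. 179.] 528 [0.642 0.09  0.059] [[0.627, 0.014, 0.01], [0.659, 0.162, 0.064]]
wide_caul 0.88 [382. 207.] 680 [ 0.581 -0.299  0.021] [[0.555, -0.344, 0.001], [0.61, -0.256, 0.025]]
spring_clamp 0.64 [390. 260.] 545 [ 0.457 -0.313  0.017] [[
[... 1777 characters left out ...]
 0.094]]
{'time': 1.0, 'q': array([ 1.20489680e+00,  8.71825777e-02,  1.37070807e+00,  2.12193077e-05,
        1.68359192e+00, -1.03114895e-01]), 'qvel': array([-2.63214969e-03,  4.50342594e-04, -8.46362147e-04, -1.98017432e-05,
       -1.49455588e-03,  8.31861196e-04]), 'joint_torque': array([-1.59452567e-03, -3.51743639e+01, -3.13463759e+01, -2.40612953e-04,
        4.69928782e-04, -5.52468450e-06]), 'ee_pos': array([0.14288475, 0.53113009, 0.24234631]), 'tcp_rot': array([4.11590065e-01, 3.11450897e+00, 1.75880249e-04]), 'wrist_force': array([ 0.21773959, -0.92142997, -0.22547578]), 'ft_torque': array([-0.01872112, -0.00755769, -0.01975115]), 'grip_force': 0.0, 'width': 1.0001100289198093}
```

View picture.

Run:
```python
import cv2,numpy as np
a=cv2.imread("pics/top0.png")[110:330,130:420]; cv2.imwrite("pics/top0c.png",cv2.resize(a,(780,592),interpolation=cv2.INTER_CUBIC))
a=cv2.imread("pics/side0.png")[225:345,225:425]; cv2.imwrite("pics/side0c.png",cv2.resize(a,(800,480),interpolation=cv2.INTER_CUBIC))
```

```text
(no output)
```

View pics/top0c.png

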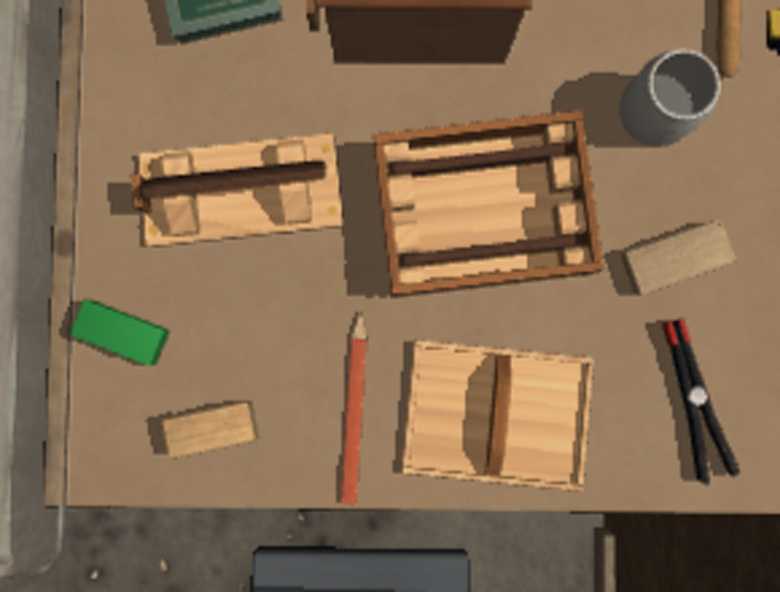

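View pics/side0c.png

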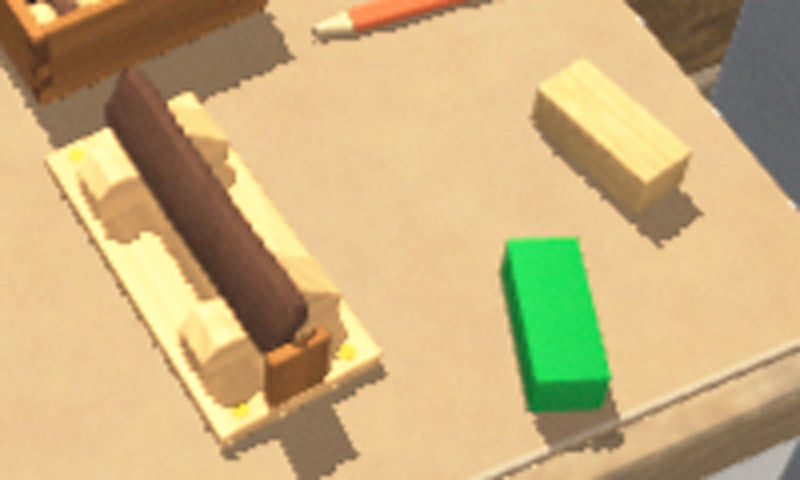

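Caul candidates in the top picture are the pine block (208,271), the green block (175,234) and the maple caul (382,207). The pine block fits: it is unpainted, short and about 28 mm high. The green one is the decoy and the maple one is longer and lower, and both crops show this. The cradle blank is at (214,176), the box at (312,186) and the tray at (316,262).

```bash
cat >> h.py <<'E'
def rect(xy,a0,L,tol=15):
    """orientation a0 (rad, dir of local y vs world y) searched; known size L=(lx,ly); returns centre, angle, size"""
    best=None
    for a in a0+np.radians(np.arange(-tol,tol+.01,.25)):
        Rm=np.array([[np.cos(a),-np.sin(a)],[np.sin(a),np.cos(a)]])
        q=xy@Rm; lo,hi=np.percentile(q,[1,99],axis=0); s=hi-lo
        k=s[0]*s[1]
        if best is None or k<best[0]: best=(k,Rm@((lo+hi)/2),np.degrees(a),s)
    return best[1:]
E
python3 - <<'E'
from h import *
for c in ("top","side"):
    z=np.load(f"{c}0.npz"); P=cloud(c,z["d"]).reshape(-1,3)
    P=P[~np.isnan(P[:,0])]
    tab=P[(abs(P[:,2])<.008)&(P[:,0]>.38)&(P[:,0]<.58)&(abs(P[:,1])<.2)]; print(c,"table z",np.round(np.median(tab[:,2]),4))
    def band(x0,x1,y0,y1,z0,z1): 
        m=(P[:,0]>x0)&(P[:,0]<x1)&(P[:,1]>y0)&(P[:,1]<y1)&(P[:,2]>z0)&(P[:,2]<z1); return P[m]
    def show(n,q,a0,L):
        ce,a,s=rect(q[:,:2],np.radians(a0),L); print(n,len(q),np.round(ce,4),round(a,2),np.round(s*1e3,1),"z",np.round(np.median(q[:,2]),4))
    show("boxrim",band(.53,.72,-.24,-.02,.049,.06),5,0)
    show("cradle base",band(.57,.70,-.01,.19,.006,.0145),5,0)
    show("tray",band(.36,.52,-.235,-.045,.008,.02),-3,0)
    show("tray rib",band(.36,.52,-.235,-.045,.0335,.042),-3,0)
    show("caul",band(.39,.47,.05,.17,.025,.034),10,0)
    b=band(.60,.68,.0,.19,.051,.08); show("blank>51",b,5,0)
    zt=band(.60,.68,.0,.19,.058,.08); show("blank>58",zt,5,0); print("max z",np.round(np.percentile(b[:,2],[50,90,97,99.5]),4))
    if c=="side":
        f=band(.60,.68,.05,.13,.035,.059)
        A=f-f.mean(0); u,s,vt=np.linalg.svd(A,full_matrices=False); print("plane n",vt[2],s/np.sqrt(len(f)),f.mean(0))
    # box blanks top
    show("bb front",band(.56,.62,-.21,-.06,.036,.044),5,0)
E
```

```text
top table z 0.0001
boxrim 951 [ 0.6254 -0.1282] 7.25 [137.5 179.1] z 0.0534
cradle base 1482 [0.6407 0.0882] 7.25 [ 83.  172.3] z 0.0095
tray 583 [ 0.4435 -0.1416] -5.0 [115.4 157.4] z 0.0114
tray rib 139 [ 0.4435 -0.1415] -5.5 [64.  11.9] z 0.0355
caul 444 [0.429  0.1083] 13.25 [32.9 73. ] z 0.0274
blank>51 379 [0.6399 0.0878] 6.75 [ 13.7 153.3] z 0.0605
blank>58 296 [0.6386 0.0873] 6.75 [ 10.9 149.8] z 0.0611
max z [0.0605 0.0632 0.0641 0.0652]
bb front 420 [ 0.5907 -0.134 ] 5.75 [ 46.8 149.6] z 0.0408
side table z 0.0016
boxrim 1012 [ 0.6287 -0.126 ] 7.5 [137.5 180.5] z 0.0547
cradle base 1567 [0.6439 0.0913] 6.75 [ 83.1 174.4] z 0.0113
tray 708 [ 0.447  -0.1397] -5.5 [115.3 158.3] z 0.0124
tray rib 122 [ 0.4467 -0.1397] -4.25 [65.8 14.1] z 0.0367
caul 546 [0.4323 0.111 ] 12.0 [33.5 73.3] z 0.0291
blank>51 724 [0.6432 0.0918] 7.5 [ 15.3 153.7] z 0.0607
blank>58 483 [0.6416 0.091 ] 7.0 [ 12.2 152.5] z 0.0623
max z [0.0607 0.0642 0.0651 0.0661]
plane n [0.74121082 0.1420121  0.65607857] [0.02492309 0.00802035 0.00495484] [0.65175927 0.09064929 0.0464771 ]
bb front 366 [ 0.59   -0.1342] 3.0 [ 51.8 143.8] z 0.0412
```

Run:
```python
from h import *
a=np.radians(7.1); Rm=np.array([[np.cos(a),-np.sin(a)],[np.sin(a),np.cos(a)]])
for c,ce in (("top",(.6407,.0882)),("side",(.6439,.0913))):
    z=np.load(f"{c}0.npz"); P=cloud(c,z["d"]).reshape(-1,3); P=P[~np.isnan(P[:,0])]
    q=P.copy(); q[:,:2]=(P[:,:2]-ce)@Rm; q[:,2]-= .0001 if c=="top" else .0015
    m=(abs(q[:,1])<.034)&(abs(q[:,0])<.045)&(q[:,2]>.018); q=q[m]
    u=np.array([-np.sin(np.radians(25)),np.cos(np.radians(25))]); n=np.array([u[1],-u[0]])
    U=q[:,[0,2]]@u; N=q[:,[0,2]]@n
    print(c,len(q)); 
    h,e=np.histogram(N,np.arange(0,.05,.002)); print("N",dict(zip(np.round(e[:-1]*1e3).astype(int).tolist(),h.tolist())))
    h,e=np.histogram(U,np.arange(.0,.07,.002)); print("U",dict(zip(np.round(e[:-1]*1e3).astype(int).tolist(),h.tolist())))
```

```text
top 225
N {0: 0, 2: 0, 4: 0, 6: 0, 8: 0, 10: 0, 12: 0, 14: 0, 16: 4, 18: 24, 20: 27, 22: 24, 24: 25, 26: 119, 28: 2, 30: 0, 32: 0, 34: 0, 36: 0, 38: 0, 40: 0, 42: 0, 44: 0, 46: 0}
U {0: 0, 2: 0, 4: 0, 6: 0, 8: 0, 10: 0, 12: 0, 14: 0, 16: 0, 18: 0, 20: 0, 22: 2, 24: 5, 26: 6, 28: 5, 30: 4, 32: 11, 34: 5, 36: 3, 38: 10, 40: 6, 42: 7, 44: 5, 46: 7, 48: 5, 50: 7, 52: 12, 54: 54, 56: 56, 58: 15, 60: 0, 62: 0, 64: 0, 66: 0}
side 521
N {0: 0, 2: 0, 4: 0, 6: 0, 8: 0, 10: 0, 12: 0, 14: 0, 16: 8, 18: 22, 20: 21, 22: 31, 24: 130, 26: 296, 28: 13, 30: 0, 32: 0, 34: 0, 36: 0, 38: 0, 40: 0, 42: 0, 44: 0, 46: 0}
U {0: 0, 2: 0, 4: 0, 6: 0, 8: 0, 10: 0, 12: 0, 14: 0, 16: 0, 18: 0, 20: 0, 22: 1, 24: 20, 26: 26, 28: 22, 30: 27, 32: 26, 34: 21, 36: 26, 38: 21, 40: 28, 42: 26, 44: 27, 46: 28, 48: 21, 50: 25, 52: 23, 54: 35, 56: 101, 58: 17, 60: 0, 62: 0, 64: 0, 66: 0}
```

```bash
cat >> h.py <<'E'
def frame(yaw,tilt=0):
    """tool x along local y of a thing at yaw (deg), tool y along its x, tool z down tilted by tilt (deg) to its +x"""
    a,t=np.radians([yaw,tilt]); B=R.from_euler('z',a).as_matrix()
    z=np.array([np.sin(t),0,-np.cos(t)]); x=np.array([0,1.,0]); return B@np.c_[x,np.cross(z,x),z]
def delta(p,Rt,pc=None,Rc=None):
    s=telemetry.get_state()
    pc=s["ee_pos"] if pc is None else pc; Rc=rot(s["tcp_rot"]) if Rc is None else Rc
    return np.round(np.r_[Rc.T@(np.array(p)-pc),R.from_matrix(Rc.T@Rt).as_rotvec()],4).tolist()
E
python3 - <<'E'
from h import *
from cell import r
Rt=frame(7.1,25); c=np.array([.6451,.0901,.0454]); print(r.tcp_to_tips, Rt)
print(delta(c-.1*Rt[:,2],Rt), delta(c-.1*Rt[:,2]+[-.15,.12,.05],Rt))
E
```

```text
0.011 [[-0.12360148  0.89935816  0.4193776 ]
 [ 0.99233194  0.11202098  0.05223624]
 [ 0.          0.42261826 -0.90630779]]
[-0.5604, -0.3114, 0.1063, -0.3837, -0.2582, 1.1643] [-0.3844, -0.2345, 0.0563, -0.3837, -0.2582, 1.1643]
```

>>> drive_tool(
  steps=[
    [[-0.56,-0.311,0.106,-0.384,-0.258,1.164,0.3],[-0.56,-0.311,0.106,-0.384,-0.258,1.164,0.3],[-0.56,-0.311,0.106,-0.384,-0.258,1.164,0.3],[-0.56,-0.311,0.106,-0.384,-0.258,1.164,0.3],[-0.56,-0.311,0.106,-0.384,-0.258,1.164,0.3],[-0.56,-0.311,0.106,-0.384,-0.258,1.164,0.3],[-0.56,-0.311,0.106,-0.384,-0.258,1.164,0.3],[-0.56,-0.311,0.106,-0.384,-0.258,1.164,0.3]],
  ],
)

```text
time: 1.8
ee_pos: [0.4273, 0.2548, 0.1773]
tcp_rot: [1.823, 2.161, 0.456]
wrist_force: [1.2, 0.5, -0.5]
width: 0.349
grip_force: 0.0
```

Run:
```python
from h import *
Rt=frame(7.1,25); c=np.array([.6451,.0901,.0454])
print(delta(c-.1*Rt[:,2],Rt),telemetry.get_state()["time"])
```

```text
[-0.1965, 0.1146, 0.0987, -0.0129, -0.0104, 0.0431] 1.8
```

>>> drive_tool(
  steps=[
    [[-0.196,0.115,0.099,-0.013,-0.01,0.043,0.3],[-0.196,0.115,0.099,-0.013,-0.01,0.043,0.3],[-0.196,0.115,0.099,-0.013,-0.01,0.043,0.3],[-0.196,0.115,0.099,-0.013,-0.01,0.043,0.3],[-0.196,0.115,0.099,-0.013,-0.01,0.043,0.3],[-0.196,0.115,0.099,-0.013,-0.01,0.043,0.3],[-0.196,0.115,0.099,-0.013,-0.01,0.043,0.3],[-0.196,0.115,0.099,-0.013,-0.01,0.043,0.3]],
  ],
)

```text
time: 2.6
ee_pos: [0.6027, 0.0888, 0.1356]
tcp_rot: [1.858, 2.119, 0.465]
wrist_force: [-0.2, -0.4, -0.3]
width: 0.347
grip_force: 0.0
```

Run:
```python
from h import *
Rt=frame(7.1,25); c=np.array([.6451,.0901,.0454])
print(delta(c-.1*Rt[:,2],Rt),telemetry.get_state()["time"], telemetry.get_state()["qvel"])
```

```text
[-0.0039, 0.0001, -0.0004, -0.0033, -0.0018, 0.0066] 2.6 [ 0.01864528 -0.01537229  0.00443635 -0.00221392 -0.00107694 -0.00233904]
```

>>> drive_tool(
  steps=[
    [[-0.003,0,0.04,-0.003,-0.002,0.006,0.3],[-0.003,0,0.07,-0.003,-0.002,0.006,0.3],[-0.003,0,0.09,-0.003,-0.002,0.006,0.3],[-0.003,0,0.1,-0.003,-0.002,0.006,0.3],[-0.003,0,0.1,-0.003,-0.002,0.006,0.3],[-0.003,0,0.1,-0.003,-0.002,0.006,0.3]],
  ],
)

```text
time: 3.2
ee_pos: [0.6456, 0.0912, 0.0462]
tcp_rot: [1.861, 2.11, 0.469]
wrist_force: [-0.2, -0.4, -0.1]
width: 0.348
grip_force: 0.0
```

Run:
```python
from h import *
Rt=frame(7.1,25); c=np.array([.6451,.0901,.0454])
print(delta(c,Rt))
im,d=cams.snapshot("side"); cv2.imwrite("pics/s1.png",cv2.resize(im[200:350,200:360,::-1],(640,600),interpolation=cv2.INTER_CUBIC))
```

```text
[-0.0011, -0.0009, 0.0005, 0.0019, 0.0004, 0.0013]
```

View pics/s1.png

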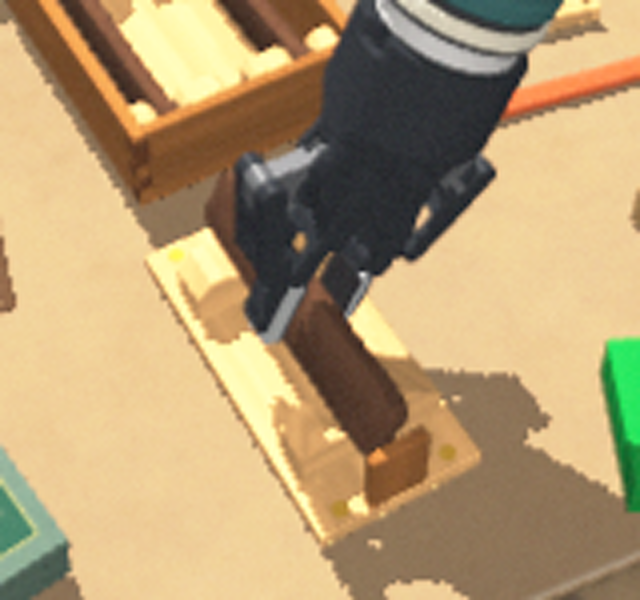

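The fingers straddle the blank midway between the saddles: the near pad is at (270,310) and the far pad at (345,290) in the crop. Next I close and lift.

>>> drive_tool(
  steps=[
    [[0,-0.001,0,0,0,0,1],[0,-0.001,0,0,0,0,1],[0,-0.001,0,0,0,0,1],[0,-0.001,0,0,0,0,1],[0,-0.001,-0.02,0,0,0,1],[0,-0.001,-0.045,0,0,0,1],[0,-0.001,-0.07,0,0,0,1],[0,-0.001,-0.08,0,0,0,1]],
  ],
)

```text
time: 4.05
ee_pos: [0.6111, 0.086, 0.1192]
tcp_rot: [1.862, 2.108, 0.469]
wrist_force: [0.6, 0.2, 0.2]
width: 0.101
grip_force: 62.9
```

Run:
```python
from h import *
Rt=frame(7.3); b=np.array([.6270,-.1271,.0]); print(telemetry.get_state())
print(delta(b+[0,0,.13],Rt))
```

```text
{'time': 4.05, 'q': array([ 0.02774314,  0.02376342,  1.74753453,  0.04921813,  0.93337921,
       -0.11653995]), 'qvel': array([-0.00861859, -0.15232956,  0.00570677, -0.00128623,  0.16640583,
        0.00153941]), 'joint_torque': array([ 1.22035258e-01, -3.13540649e+01, -3.01912129e+01,  1.70956808e-01,
       -1.78242099e+00, -9.67504639e-05]), 'ee_pos': array([0.61109473, 0.08599146, 0.11922721]), 'tcp_rot': array([1.86183619, 2.10781148, 0.46921425]), 'wrist_force': array([0.59541358, 0.1502834 , 0.21924439]), 'ft_torque': array([-0.02406446,  0.20097483,  0.06016214]), 'grip_force': 62.87215232849121, 'width': 0.10104323395414265}
[-0.2134, -0.005, -0.014, 0.4392, 0.0021, -0.0036]
```

>>> drive_tool(
  steps=[
    [[-0.213,-0.005,-0.014,0.439,0.002,-0.004,1],[-0.213,-0.005,-0.014,0.439,0.002,-0.004,1],[-0.213,-0.005,-0.014,0.439,0.002,-0.004,1],[-0.213,-0.005,-0.014,0.439,0.002,-0.004,1],[-0.213,-0.005,-0.014,0.439,0.002,-0.004,1],[-0.213,-0.005,-0.014,0.439,0.002,-0.004,1],[-0.213,-0.005,-0.014,0.439,0.002,-0.004,1]],
  ],
)

```text
time: 4.75
ee_pos: [0.6262, -0.1255, 0.1268]
tcp_rot: [-2.072, -2.356, 0.002]
wrist_force: [0.4, -0.8, -1.1]
width: 0.103
grip_force: 62.9
```

Run:
```python
from h import *
Rt=frame(7.3); b=np.array([.6270,-.1271,.0])
print(delta(b+[0,0,.13],Rt))
for c in ("top","side"):
    im,d=cams.snapshot(c); np.savez(f"{c}2.npz",im=im,d=d); P=cloud(c,d).reshape(-1,3); P=P[~np.isnan(P[:,0])]
    off=-np.array([.00165,.00115,.0007]) if c=="side" else np.array([.00165,.00115,.0007]); P=P+off
    s=telemetry.get_state(); Rm=rot(s["tcp_rot"]); q=(P-s["ee_pos"])@Rm
    m=(abs(q[:,1])<.012)&(abs(q[:,0])<.1)&(q[:,2]>-.025)&(q[:,2]<.024)&(abs(q[:,0])>.018); w=q[m]
    print(c,len(w),np.round(np.percentile(w,[1,5,50,95,99],axis=0),4).tolist())
    cv2.imwrite(f"pics/{c}2.png",cv2.resize(im[140:240,180:340,::-1] if c=="side" else im[130:250,230:400,::-1],(800,560),interpolation=cv2.INTER_CUBIC))
    # box rim recheck
    rim=P[(P[:,0]>.53)&(P[:,0]<.72)&(P[:,1]>-.24)&(P[:,1]<-.02)&(P[:,2]>.05)&(P[:,2]<.058)]
    print(rect(rim[:,:2],np.radians(6),0))
```

```text
[-0.0016, 0.0006, -0.0032, -0.0038, -0.002, 0.0004]
top 125 [[-0.0762, -0.0056, -0.0192], [-0.0733, -0.0053, -0.0184], [0.0279, -0.004, -0.0149], [0.0457, 0.0035, 0.0115], [0.0766, 0.0047, 0.0158]]
(array([ 0.62657931, -0.12664642]), np.float64(7.0), array([0.13688884, 0.17862055]))
side 348 [[-0.0769, -0.0053, -0.0186], [-0.068, -0.0042, -0.0175], [0.0482, 0.0035, -0.0092], [0.077, 0.0045, 0.0121], [0.0777, 0.005, 0.0161]]
(array([ 0.62684865, -0.12688604]), np.float64(7.500000000000001), array([0.1376403 , 0.17995102]))
```

View pics/top2.png

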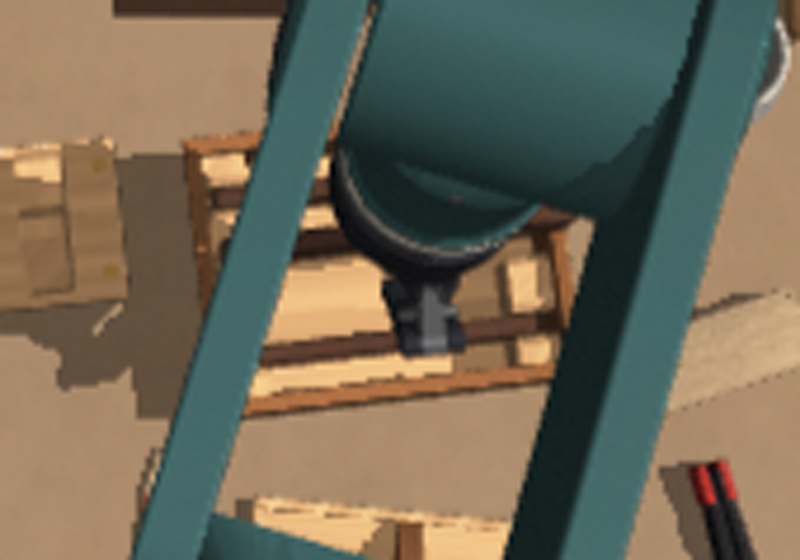

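The blank hangs upright and centred in the jaws, in line with the box's empty middle slot. The two neighbours show at the upper left and at (400,340).

>>> drive_tool(
  steps=[
    [[-0.001,0,0.02,-0.004,-0.002,0.001,1],[-0.001,0,0.05,-0.004,-0.002,0.001,1],[-0.001,0,0.065,-0.004,-0.002,0.001,1],[-0.001,0,0.072,-0.004,-0.002,0.001,1],[-0.001,0,0.072,-0.004,-0.002,0.001,1],[-0.001,0,0.072,-0.004,-0.002,0.001,1]],
  ],
)

```text
time: 5.45
ee_pos: [0.6273, -0.1272, 0.0566]
tcp_rot: [2.073, 2.356, 0.001]
wrist_force: [0.5, -0.5, -0.0]
width: 0.109
grip_force: 63.0
```

Run:
```python
from h import *
Rt=frame(7.25)
print(delta([.6267,-.1268,.0222],Rt),telemetry.get_state()["wrist_force"],telemetry.get_state()["qvel"])
```

```text
[0.0006, -0.0006, 0.0344, 0.0026, 0.0023, 0.001] [ 0.48632587 -0.54711384 -0.04976767] [-0.00496082 -0.00546549 -0.01254616  0.00030239 -0.00198623 -0.00260616]
```

>>> drive_tool(
  steps=[
    [[0.001,0,0.008,0.002,0.002,0.001,1],[0.001,0,0.015,0.002,0.002,0.001,1],[0.001,0,0.021,0.002,0.002,0.001,1],[0.001,0,0.027,0.002,0.002,0.001,1],[0.001,0,0.032,0.002,0.002,0.001,1],[0.001,0,0.032,0.002,0.002,0.001,1],[0.001,0,0.032,0.002,0.002,0.001,1]],
  ],
)

```text
time: 6.15
ee_pos: [0.6267, -0.1266, 0.0242]
tcp_rot: [-2.077, -2.356, 0.0]
wrist_force: [-1.6, 0.2, 3.7]
width: 0.108
grip_force: 63.7
```

Run:
```python
from h import *
Rt=frame(7.25)
print(delta([.6267,-.1268,.0222],Rt),telemetry.get_state()["wrist_force"],telemetry.get_state()["qvel"])
```

```text
[-0.0002, -0.0, 0.002, -0.0005, -0.0002, -0.0006] [-1.55112456  0.22769758  3.6905027 ] [ 0.00054682 -0.00103356  0.00085331 -0.00087475 -0.00260591  0.00206302]
```

>>> drive_tool(
  steps=[
    [[0,0,0.001,0,0,0,1],[0,0,0.002,0,0,0,1],[0,0,0.002,0,0,0,1],[0,0,0.002,0,0,0,1]],
  ],
)

```text
time: 6.55
ee_pos: [0.6267, -0.1266, 0.0242]
tcp_rot: [2.077, 2.357, -0.0]
wrist_force: [-5.4, 1.0, 11.3]
width: 0.103
grip_force: 64.8
```

>>> drive_tool(
  steps=[
    [[0,0,-0.001,0,0,0,0.45],[0,0,-0.001,0,0,0,0.45],[0,0,-0.001,0,0,0,0.45],[0,0,-0.02,0,0,0,0.45],[0,0,-0.05,0,0,0,0.45],[0,0,-0.1,0,0,0,0.45],[0,0,-0.12,0,0,0,0.45],[0,0,-0.12,0,0,0,0.45]],
  ],
)

```text
time: 7.35
ee_pos: [0.6293, -0.1273, 0.1468]
tcp_rot: [2.072, 2.351, 0.006]
wrist_force: [-0.4, -0.5, 0.8]
width: 0.276
grip_force: 0.0
```

Run:
```python
from h import *
# tray target: rib along tray x; tool closes along tray y.  tray yaw -5.2
t=np.array([.4452,-.1407,0])
a=np.radians(-5.2); ex=np.array([np.cos(a),np.sin(a),0]); ey=np.array([-np.sin(a),np.cos(a),0]); z=np.array([0,0,-1.])
for nm,x in (("x=+ex",ex),("x=-ex",-ex)):
    Rt=np.c_[x,np.cross(z,x),z]; print(nm,delta(t+[0,0,.13],Rt), telemetry.get_state()["q"])
im,d=cams.snapshot("side"); P=cloud("side",d)-[.00165,.00115,.0007]; P=P.reshape(-1,3)
b=np.array([.6267,-.1268]); A=np.radians(7.25); Rm=np.array([[np.cos(A),-np.sin(A)],[np.sin(A),np.cos(A)]])
q=P.copy(); q[:,:2]=(P[:,:2]-b)@Rm
for x0 in (-.04,0,.04):
    m=(abs(q[:,0]-x0)<.009)&(abs(q[:,1])<.06)&(q[:,2]>.033)&(q[:,2]<.06); w=q[m]; print(x0,len(w),np.round(np.percentile(w,[2,50,98],axis=0),4).tolist())
cv2.imwrite("pics/s3.png",cv2.resize(im[120:270,160:400,::-1],(800,500),interpolation=cv2.INTER_CUBIC))
```

```text
x=+ex [0.0099, -0.1845, 0.0153, 0.0092, -0.0048, 1.7875] [-2.87881642e-01  3.19055811e-01  1.28714752e+00 -1.97221653e-05
  1.52633693e+00 -4.13834580e-01]
x=-ex [0.0099, -0.1845, 0.0153, 0.0045, 0.0087, -1.3541] [-2.87881642e-01  3.19055811e-01  1.28714752e+00 -1.97221653e-05
  1.52633693e+00 -4.13834580e-01]
-0.04 210 [[-0.0448, -0.0569, 0.0335], [-0.0381, 0.0029, 0.0402], [-0.0345, 0.0578, 0.0432]]
0 212 [[-0.0049, -0.0561, 0.0335], [0.0014, 0.0023, 0.0406], [0.0051, 0.056, 0.043]]
0.04 214 [[0.0352, -0.0576, 0.0348], [0.0414, 0.0022, 0.0406], [0.0451, 0.0579, 0.0434]]
```

View pics/s3.png

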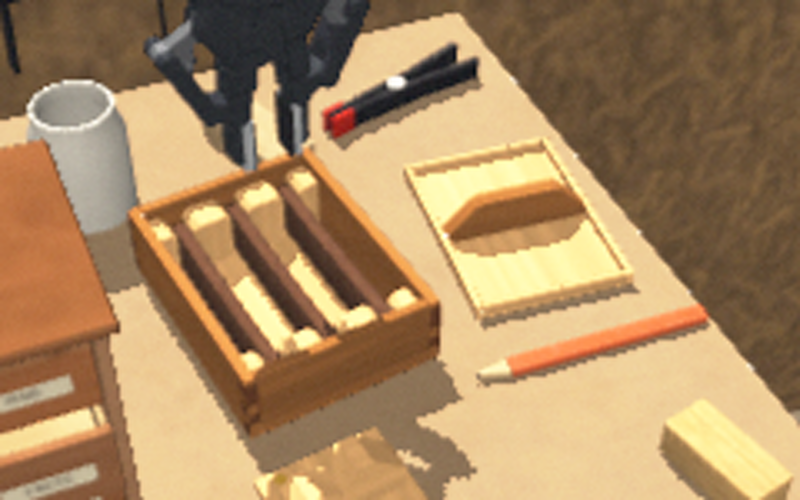

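The blank stands in the middle slot at (290,280) in the crop, as high as its neighbours (measured top 43.0 mm against 43.2 and 43.4 mm). Next is the tray rib at (515,205).

>>> drive_tool(
  steps=[
    [[0.01,-0.184,0.015,0.004,0.009,-1.354,0.1],[0.01,-0.184,0.015,0.004,0.009,-1.354,0.1],[0.01,-0.184,0.015,0.004,0.009,-1.354,0.1],[0.01,-0.184,0.015,0.004,0.009,-1.354,0.1],[0.01,-0.184,0.015,0.004,0.009,-1.354,0.1],[0.01,-0.184,0.015,0.004,0.009,-1.354,0.1],[0.01,-0.184,0.015,0.004,0.009,-1.354,0.1],[0.01,-0.184,0.015,0.004,0.009,-1.354,0.1]],
  ],
)

```text
time: 8.2
ee_pos: [0.4414, -0.1392, 0.1239]
tcp_rot: [-0.373, -3.106, -0.006]
wrist_force: [0.5, -0.1, -0.3]
width: 0.446
grip_force: 0.0
```

>>> drive_tool(
  steps=[
    [[0,0,0,0,0,-0.153,0.1],[0,0,0,0,0,-0.153,0.1],[0,0,0,0,0,-0.153,0.1]],
  ],
)

```text
time: 8.5
ee_pos: [0.442, -0.1394, 0.1249]
tcp_rot: [-0.149, -3.127, -0.007]
wrist_force: [0.3, 0.2, -0.2]
width: 0.453
grip_force: 0.0
```

Run:
```python
from h import *
t=np.array([.4452,-.1407,0])
a=np.radians(-5.2); ex=np.array([np.cos(a),np.sin(a),0]); z=np.array([0,0,-1.]); x=-ex
Rt=np.c_[x,np.cross(z,x),z]; print(delta(t+[0,0,.022],Rt), telemetry.get_state()["q"])
```

```text
[-0.0045, -0.0014, 0.1029, 0.0039, -0.0117, -0.0042] [-4.27743324e-01 -4.32122641e-02  1.73954182e+00 -1.22269942e-04
  1.45756661e+00 -1.90358435e+00]
```

>>> drive_tool(
  steps=[
    [[-0.0035,-0.0014,0.04,0.004,-0.012,-0.004,0.1],[-0.0035,-0.0014,0.075,0.004,-0.012,-0.004,0.1],[-0.0035,-0.0014,0.095,0.004,-0.012,-0.004,0.1],[-0.0035,-0.0014,0.102,0.004,-0.012,-0.004,0.1],[-0.0035,-0.0014,0.102,0.004,-0.012,-0.004,0.1]],
  ],
)

```text
time: 9.0
ee_pos: [0.4445, -0.1407, 0.0234]
tcp_rot: [0.14, 3.138, -0.0]
wrist_force: [-0.1, -0.2, 0.4]
width: 0.45
grip_force: 0.0
```

Run:
```python
from h import *
t=np.array([.4452,-.1407,0])
a=np.radians(-5.2); ex=np.array([np.cos(a),np.sin(a),0]); z=np.array([0,0,-1.]); x=-ex
Rt=np.c_[x,np.cross(z,x),z]; print(delta(t+[0,0,.022],Rt))
```

```text
[-0.0007, 0.0, 0.0014, -0.0001, 0.0006, 0.0016]
```

>>> drive_tool(
  steps=[
    [[0,0,0,0,0,0,1],[0,0,0,0,0,0,1],[0,0,0,0,0,0,1],[0,0,0,0,0,0,1],[0,0,0,0,0,0,1],[0,0,-0.02,0,0,0,1],[0,0,-0.05,0,0,0,1],[0,0,-0.09,0,0,0,1]],
  ],
)

```text
time: 9.8
ee_pos: [0.4428, -0.14, 0.1128]
tcp_rot: [-0.138, -3.135, -0.002]
wrist_force: [1.4, -0.8, -3.1]
width: 0.123
grip_force: 60.6
```

>>> drive_tool(
  steps=[
    [[0,0,-0.03,0,0,0,1],[0,0,-0.03,0,0,0,1],[0,0,-0.03,0,0,0,1]],
  ],
)

```text
time: 10.1
ee_pos: [0.4447, -0.1408, 0.1442]
tcp_rot: [0.138, 3.135, -0.002]
wrist_force: [-0.4, -0.1, -3.9]
width: 0.128
grip_force: 60.8
```

Run:
```python
from h import *
a=np.radians(7.25); ex=np.array([np.cos(a),np.sin(a),0]); z=np.array([0,0,-1.]); x=-ex
Rt=np.c_[x,np.cross(z,x),z]; s=telemetry.get_state(); print(delta([.6267,-.1268,.150],Rt),s["width"],s["grip_force"],s["wrist_force"])
for c,o in (("top",1),("side",-1)):
    im,d=cams.snapshot(c); P=cloud(c,d).reshape(-1,3)+o*np.array([.00165,.00115,.0007]); P=P[~np.isnan(P[:,0])]
    s=telemetry.get_state(); q=(P-s["ee_pos"])@rot(s["tcp_rot"])
    m=(abs(q[:,0])<.07)&(abs(q[:,1])<.09)&(q[:,2]>.002)&(q[:,2]<.03)&((abs(q[:,0])>.03)|(abs(q[:,1])>.045)); w=q[m]
    ce,ang,sz=rect(w[:,:2],0,0); print(c,len(w),np.round(ce,4),ang,sz)
    # floor plane fit
    f=w[(abs(w[:,0])<.05)&(abs(w[:,1])<.07)&(w[:,2]>.01)]
    if len(f)>30: print(np.round(np.linalg.lstsq(np.c_[f[:,:2],np.ones(len(f))],f[:,2],rcond=None)[0],4))
cv2.imwrite("pics/s4.png",im[...,::-1])
```

```text
[-0.18, 0.03, -0.0052, -0.0015, 0.0031, -0.2145] 0.12785715426621128 60.805453062057495 [-0.36973777 -0.07450923 -3.92039666]
top 1209 [0.0002 0.0014] -0.25 [0.11358227 0.15536908]
[-0.0033  0.0032  0.0196]
side 1576 [0.0007 0.0007] -0.5 [0.11448257 0.1573173 ]
[-0.004   0.001   0.0198]
```

View pics/s4.png

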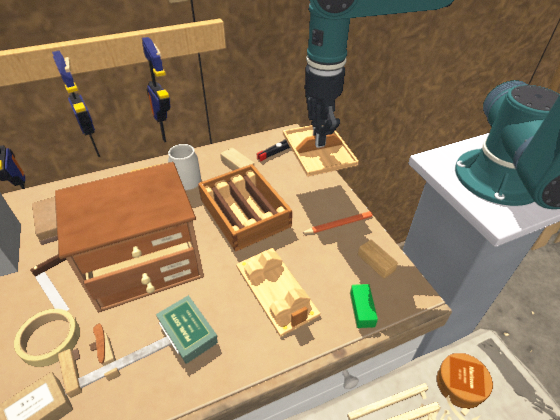

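The tray hangs level in the jaws at about (320,148), offset from the tool centre by less than 1.5 mm.

>>> drive_tool(
  steps=[
    [[-0.18,0.03,-0.005,-0.002,0.003,-0.21,1],[-0.18,0.03,-0.005,-0.002,0.003,-0.21,1],[-0.18,0.03,-0.005,-0.002,0.003,-0.21,1],[-0.18,0.03,-0.005,-0.002,0.003,-0.21,1],[-0.18,0.03,-0.005,-0.002,0.003,-0.21,1],[-0.18,0.03,-0.005,-0.002,0.003,-0.21,1],[-0.18,0.03,-0.005,-0.002,0.003,-0.21,1]],
  ],
)

```text
time: 10.9
ee_pos: [0.6253, -0.1267, 0.1484]
tcp_rot: [0.191, -3.132, -0.002]
wrist_force: [-0.4, -0.4, -1.0]
width: 0.126
grip_force: 60.7
```

Run:
```python
from h import *
a=np.radians(7.0); ex=np.array([np.cos(a),np.sin(a),0]); z=np.array([0,0,-1.]); x=-ex
Rt=np.c_[x,np.cross(z,x),z]; s=telemetry.get_state(); print(delta([.6273,-.1278,.0687],Rt),s["width"],s["qvel"])
```

```text
[-0.0021, -0.0014, 0.0797, 0.0018, -0.0033, -0.0004] 0.1256346686169013 [-0.00395897 -0.0278494  -0.00148526  0.00148374 -0.00226159  0.00015083]
```

>>> drive_tool(
  steps=[
    [[-0.002,-0.0014,0.03,0.002,-0.003,0,1],[-0.002,-0.0014,0.05,0.002,-0.003,0,1],[-0.002,-0.0014,0.058,0.002,-0.003,0,1],[-0.002,-0.0014,0.058,0.002,-0.003,0,1],[-0.002,-0.0014,0.058,0.002,-0.003,0,1]],
  ],
)

```text
time: 11.4
ee_pos: [0.6292, -0.1283, 0.0936]
tcp_rot: [-0.191, 3.131, -0.003]
wrist_force: [0.5, -0.0, -2.2]
width: 0.123
grip_force: 60.7
```

Run:
```python
from h import *
a=np.radians(7.0); ex=np.array([np.cos(a),np.sin(a),0]); z=np.array([0,0,-1.]); x=-ex
Rt=np.c_[x,np.cross(z,x),z]; s=telemetry.get_state(); print(delta([.6273,-.1278,.0687],Rt),s["width"],s["qvel"],s["wrist_force"])
b=np.array([.6267,-.1268]); A=np.radians(7.25); Rm=np.array([[np.cos(A),-np.sin(A)],[np.sin(A),np.cos(A)]])
for c,o in (("top",1),("side",-1)):
    im,d=cams.snapshot(c); P=cloud(c,d).reshape(-1,3)+o*np.array([.00165,.00115,.0007]); P=P[~np.isnan(P[:,0])]
    P[:,:2]=(P[:,:2]-b)@Rm; m=(abs(P[:,0])<.075)&(abs(P[:,1])<.1)
    for n,z0,z1 in (("rim",.05,.057),("tray",.064,.082)):
        w=P[m&(P[:,2]>z0)&(P[:,2]<z1)]; ce,ang,sz=rect(w[:,:2],0,0,5); print(c,n,len(w),np.round(ce,4),ang,np.round(sz,4))
```

```text
[0.002, 0.0008, 0.0249, -0.0023, 0.005, -0.0005] 0.12333703522840815 [ 0.0009122  -0.00633367 -0.02699412 -0.00075369 -0.00389533 -0.00119051] [ 0.50164671 -0.04594988 -2.18780465]
top rim 412 [-0.0002  0.0004] -0.25 [0.1369 0.1782]
top tray 1448 [-0.0013 -0.0005] -1.25 [0.1122 0.1551]
side rim 549 [0.0007 0.0006] 0.25 [0.1364 0.1788]
side tray 2171 [ 0.0014 -0.0006] -0.25 [0.1143 0.1562]
```

>>> drive_tool(
  steps=[
    [[0.001,0.0003,0.006,-0.001,0.003,0,1],[0.001,0.0003,0.012,-0.001,0.003,0,1],[0.001,0.0003,0.018,-0.001,0.003,0,1],[0.001,0.0003,0.022,-0.001,0.003,0,1],[0.001,0.0003,0.024,-0.001,0.003,0,1],[0.001,0.0003,0.0245,-0.001,0.003,0,1],[0.001,0.0003,0.0245,-0.001,0.003,0,1]],
  ],
)

```text
time: 12.2
ee_pos: [0.6278, -0.1277, 0.0706]
tcp_rot: [-0.192, 3.136, -0.001]
wrist_force: [-7.9, 0.9, 9.7]
width: 0.126
grip_force: 62.4
```

Run:
```python
from h import *
a=np.radians(7.0); ex=np.array([np.cos(a),np.sin(a),0]); z=np.array([0,0,-1.]); x=-ex
Rt=np.c_[x,np.cross(z,x),z]; s=telemetry.get_state(); print(delta([.6273,-.1278,.0687],Rt),s["width"],s["qvel"],s["wrist_force"])
```

```text
[0.0005, -0.0001, 0.0019, -0.0006, 0.0, 0.0001] 0.1261183253913872 [ 3.69262878e-05  1.50181495e-03  2.31260638e-03  8.33391485e-04
 -2.03805238e-03  6.81359899e-04] [-7.87486759  0.91692874  9.698202  ]
```

>>> drive_tool(
  steps=[
    [[0.001,0,-0.001,0,0,0,0.4],[0.001,0,-0.001,0,0,0,0.2],[0.001,0,-0.001,0,0,0,0.1],[0.001,0,-0.001,0,0,0,0.1],[0.001,0,-0.03,0,0,0,0.1],[0.001,0,-0.07,0,0,0,0.1],[0.001,0,-0.09,0,0,0,0.1],[0.001,0,-0.09,0,0,0,0.1]],
  ],
)

```text
time: 13.0
ee_pos: [0.6295, -0.1285, 0.1628]
tcp_rot: [-0.191, 3.127, -0.006]
wrist_force: [-0.3, 0.1, 0.6]
width: 0.448
grip_force: 0.0
```

Run:
```python
from h import *
b=np.array([.6267,-.1268]); A=np.radians(7.25); Rm=np.array([[np.cos(A),-np.sin(A)],[np.sin(A),np.cos(A)]])
for c,o in (("top",1),("side",-1)):
    im,d=cams.snapshot(c); P=cloud(c,d).reshape(-1,3)+o*np.array([.00165,.00115,.0007]); P=P[~np.isnan(P[:,0])]
    Q=P.copy(); Q[:,:2]=(P[:,:2]-b)@Rm
    f=Q[(abs(Q[:,0])<.05)&(abs(Q[:,1])<.07)&(abs(Q[:,1])>.015)&(abs(Q[:,2]-.049)<.012)]; print(c,len(f),np.round(np.linalg.lstsq(np.c_[f[:,:2],np.ones(len(f))],f[:,2],rcond=None)[0],4))
    w=Q[(abs(Q[:,0])<.0585)&(abs(Q[:,1])<.08)&(abs(Q[:,2]-.0575)<.005)]; print(np.round(np.percentile(w,[1,50,99],axis=0),4).tolist())
    rb=Q[(abs(Q[:,0])<.035)&(abs(Q[:,1])<.02)&(abs(Q[:,2]-.08)<.006)]; print("rib",len(rb),np.round(np.median(rb,0),4))
    k=P[(P[:,0]>.39)&(P[:,0]<.47)&(P[:,1]>.05)&(P[:,1]<.17)&(P[:,2]>.024)&(P[:,2]<.034)]
    if len(k): print("caul",rect(k[:,:2],np.radians(12),0))
cv2.imwrite("pics/s5.png",cv2.resize(im[120:320,160:440,::-1],(800,571),interpolation=cv2.INTER_CUBIC))
Rt=frame(12.6); print(delta([.4306,.1097,.12],Rt),telemetry.get_state()["q"])
Rt=frame(12.6+180); print(delta([.4306,.1097,.12],Rt))
```

```text
top 947 [-0.0024 -0.0019  0.0493]
[[-0.0584, -0.0791, 0.0526], [-0.0473, -0.0002, 0.0562], [0.0565, 0.0779, 0.0614]]
rib 95 [-0.0161  0.0002  0.0795]
caul (array([0.43089512, 0.1091248 ]), np.float64(13.250000000000002), array([0.03315672, 0.07306668]))
side 1257 [0.001  0.     0.0496]
[[-0.058, -0.0785, 0.0526], [0.0049, 0.0046, 0.0561], [0.0568, 0.0787, 0.062]]
rib 183 [0.0016 0.0007 0.0796]
caul (array([0.43035684, 0.11002358]), np.float64(13.0), array([0.03405998, 0.07320691]))
[0.1662, 0.2598, 0.0373, -0.0001, 0.0009, 1.473] [-2.89482328e-01  3.15001612e-01  1.27080610e+00 -3.53874304e-04
  1.55501370e+00 -1.98241402e+00]
[0.1662, 0.2598, 0.0373, -0.001, -0.0001, -1.6686]
```

View pics/s5.png

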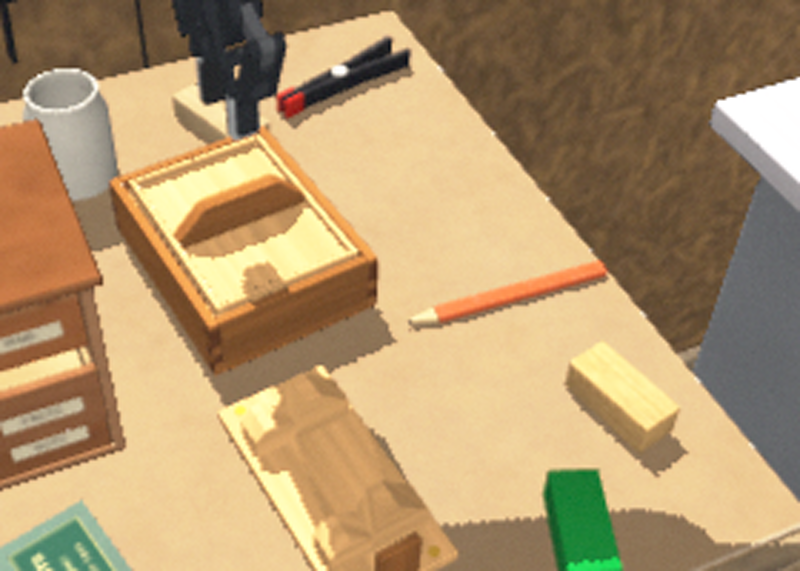

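The tray lies level inside the rim, with its floor at 49.5 mm. The pine caul is at (622,395) in this crop, and the green block (585,520) is the decoy.

>>> drive_tool(
  steps=[
    [[0.166,0.26,0.037,0,0.001,1.466,-0.4],[0.166,0.26,0.037,0,0.001,1.466,-0.4],[0.166,0.26,0.037,0,0.001,1.466,-0.4],[0.166,0.26,0.037,0,0.001,1.466,-0.4],[0.166,0.26,0.037,0,0.001,1.466,-0.4],[0.166,0.26,0.037,0,0.001,1.466,-0.4],[0.166,0.26,0.037,0,0.001,1.466,-0.4],[0.166,0.26,0.037,0,0.001,1.466,-0.4]],
  ],
)

```text
time: 13.9
ee_pos: [0.427, 0.1116, 0.1174]
tcp_rot: [-1.592, -2.702, 0.006]
wrist_force: [0.0, 0.7, -0.4]
width: 0.699
grip_force: 0.0
```

Run:
```python
from h import *
print(delta([.4307,.1096,.12],frame(13)))
```

```text
[-0.0035, 0.0023, -0.0026, -0.0062, -0.0021, 0.2794]
```

>>> drive_tool(
  steps=[
    [[0,0,0,0,0,0.27,-0.4],[0,0,0,0,0,0.27,-0.4],[0,0,0,0,0,0.27,-0.4],[0,0,0,0,0,0.27,-0.4]],
  ],
)

```text
time: 14.3
ee_pos: [0.4298, 0.1098, 0.1189]
tcp_rot: [-1.937, -2.471, 0.004]
wrist_force: [-0.4, 0.4, 0.2]
width: 0.693
grip_force: 0.0
```

Run:
```python
from h import *
print(delta([.4307,.1096,.021],frame(13)))
```

```text
[-0.0004, 0.0012, 0.0979, -0.0033, -0.0002, 0.0144]
```

>>> drive_tool(
  steps=[
    [[0,0.001,0.045,-0.003,0,0.014,-0.4],[0,0.001,0.08,-0.003,0,0.014,-0.4],[0,0.001,0.097,-0.003,0,0.014,-0.4],[0,0.001,0.097,-0.003,0,0.014,-0.4],[0,0.001,0.097,-0.003,0,0.014,-0.4]],
  ],
)

```text
time: 14.8
ee_pos: [0.4316, 0.1101, 0.0235]
tcp_rot: [1.957, 2.456, 0.002]
wrist_force: [0.3, 0.5, -0.1]
width: 0.702
grip_force: 0.0
```

>>> drive_tool(
  steps=[
    [[0,0,0,0,0,0,1],[0,0,0,0,0,0,1],[0,0,0,0,0,0,1],[0,0,0,0,0,0,1],[0,0,-0.02,0,0,0,1],[0,0,-0.06,0,0,0,1],[0,0,-0.1,0,0,0,1],[0,0,-0.13,0,0,0,1]],
  ],
)

```text
time: 15.6
ee_pos: [0.4319, 0.1102, 0.1563]
tcp_rot: [1.956, 2.454, 0.007]
wrist_force: [0.5, 1.1, 0.3]
width: 0.38
grip_force: 61.6
```

Run:
```python
from h import *
s=telemetry.get_state(); print(s["width"],s["grip_force"],s["q"])
for c,o in (("top",1),("side",-1)):
    im,d=cams.snapshot(c); P=cloud(c,d).reshape(-1,3)+o*np.array([.00165,.00115,.0007]); P=P[~np.isnan(P[:,0])]
    s=telemetry.get_state(); q=(P-s["ee_pos"])@rot(s["tcp_rot"])
    m=(abs(q[:,0])<.045)&(abs(q[:,1])<.019)&(q[:,2]>-.02)&(q[:,2]<.03)&(abs(q[:,0])>.014); w=q[m]; print(c,len(w),np.round(np.percentile(w,[1,50,99],axis=0),4).tolist())
A=np.radians(7.25); ex=np.array([np.cos(A),np.sin(A),0]); ey=np.array([-np.sin(A),np.cos(A),0]); z=np.array([0,0,-1.])
Rt=np.c_[ex,np.cross(z,ex),z]; print(delta(np.array([.6267,-.1268,.15])+.044*ey,Rt))
```

```text
0.37963658888869856 61.55992269515991 [ 1.22332205e-01 -1.18686431e-01  1.74515910e+00  1.71029752e-04
  1.50932892e+00 -1.02601197e-01]
top 234 [[-0.037, -0.0185, 0.0003], [-0.0277, -0.0023, 0.003], [-0.0144, 0.0141, 0.0274]]
side 542 [[-0.0363, -0.0161, -0.0066], [0.0249, 0.0139, 0.0005], [0.0374, 0.0177, 0.0217]]
[-0.2304, 0.1387, 0.0116, 0.0118, -0.0109, 1.6692]
```

>>> drive_tool(
  steps=[
    [[-0.23,0.139,0.012,0.012,-0.011,1.669,1],[-0.23,0.139,0.012,0.012,-0.011,1.669,1],[-0.23,0.139,0.012,0.012,-0.011,1.669,1],[-0.23,0.139,0.012,0.012,-0.011,1.669,1],[-0.23,0.139,0.012,0.012,-0.011,1.669,1],[-0.23,0.139,0.012,0.012,-0.011,1.669,1],[-0.23,0.139,0.012,0.012,-0.011,1.669,1],[-0.23,0.139,0.012,0.012,-0.011,1.669,1]],
  ],
)

```text
time: 16.5
ee_pos: [0.6178, -0.084, 0.1398]
tcp_rot: [-3.006, -0.91, 0.017]
wrist_force: [0.1, -0.7, -0.4]
width: 0.381
grip_force: 61.6
```

```bash
cat > p.py <<'E'
from h import *
A=np.radians(7.25); ex=np.array([np.cos(A),np.sin(A),0]); ey=np.array([-np.sin(A),np.cos(A),0]); z=np.array([0,0,-1.])
Rt=np.c_[ex,np.cross(z,ex),z]; print(delta(np.array([.6267,-.1268,.0725])+.044*ey,Rt),telemetry.get_state()["wrist_force"])
E
python3 p.py
```

```text
[0.0039, 0.0014, 0.0672, -0.0013, 0.0111, 0.4614] [ 0.07424314 -0.65337667 -0.39895725]
```

>>> drive_tool(
  steps=[
    [[0.002,0,0,-0.001,0.008,0.461,1],[0.002,0,0,-0.001,0.008,0.461,1],[0.002,0,0,-0.001,0.008,0.461,1],[0.002,0,0,-0.001,0.008,0.461,1],[0.002,0,0.02,-0.001,0.008,0.461,1],[0.002,0,0.03,-0.001,0.008,0.461,1],[0.002,0,0.03,-0.001,0.008,0.461,1],[0.002,0,0.03,-0.001,0.008,0.461,1]],
  ],
)

```text
time: 17.3
ee_pos: [0.6193, -0.0821, 0.1114]
tcp_rot: [3.133, 0.213, -0.002]
wrist_force: [-0.1, -0.0, 0.3]
width: 0.381
grip_force: 61.5
```

```bash
python3 p.py
```

```text
[0.0018, 0.0013, 0.0389, 0.0011, 0.0012, 0.009] [-0.10715363 -0.00892332  0.26240209]
```

>>> drive_tool(
  steps=[
    [[0.001,0.001,0.015,0.001,0.001,0.009,1],[0.001,0.001,0.026,0.001,0.001,0.009,1],[0.001,0.001,0.032,0.001,0.001,0.009,1],[0.001,0.001,0.036,0.001,0.001,0.009,1],[0.001,0.001,0.038,0.001,0.001,0.009,1],[0.001,0.001,0.038,0.001,0.001,0.009,1],[0.001,0.001,0.038,0.001,0.001,0.009,1]],
  ],
)

```text
time: 18.0
ee_pos: [0.6207, -0.0831, 0.0747]
tcp_rot: [3.135, 0.197, 0.002]
wrist_force: [-2.9, 0.2, 4.9]
width: 0.378
grip_force: 62.0
```

```bash
python3 p.py
```

```text
[0.0004, 0.0002, 0.0022, 0.0007, -0.0012, -0.0009] [-2.87138876  0.18698311  4.9386665 ]
```

>>> drive_tool(
  steps=[
    [[0,0,0.001,0,0,0,1],[0,0,0,0,0,0,0.05],[0,0,0,0,0,0,0.05],[0,0,0,0,0,0,0.05],[0,0,-0.02,0,0,0,0.05],[0,0,-0.06,0,0,0,0.05],[0,0,-0.11,0,0,0,0.05],[0,0,-0.13,0,0,0,0.05]],
  ],
)

```text
time: 18.8
ee_pos: [0.6226, -0.0834, 0.2099]
tcp_rot: [3.132, 0.197, 0.015]
wrist_force: [0.6, -0.2, 0.3]
width: 0.475
grip_force: 0.0
```

>>> drive_tool(
  steps=[
    [[-0.08,0,-0.03,0,0,0,0.05],[-0.15,0,-0.03,0,0,0,0.05],[-0.18,0,-0.03,0,0,0,0.05],[-0.18,0,-0.03,0,0,0,0.05]],
  ],
)

```text
time: 19.2
ee_pos: [0.4397, -0.1057, 0.234]
tcp_rot: [3.134, 0.197, 0.002]
wrist_force: [0.5, -0.4, 0.8]
width: 0.477
grip_force: 0.0
```

Run:
```python
from h import *
b=np.array([.6267,-.1268]); A=np.radians(7.25); Rm=np.array([[np.cos(A),-np.sin(A)],[np.sin(A),np.cos(A)]])
for c,o in (("top",1),("side",-1)):
    im,d=cams.snapshot(c); P=cloud(c,d).reshape(-1,3)+o*np.array([.00165,.00115,.0007]); P=P[~np.isnan(P[:,0])]
    Q=P.copy(); Q[:,:2]=(P[:,:2]-b)@Rm
    k=Q[(abs(Q[:,0])<.06)&(Q[:,1]>.012)&(Q[:,1]<.08)&(abs(Q[:,2]-.077)<.006)]; 
    if len(k): print(c,"caul",len(k),rect(k[:,:2],np.radians(90),0),np.round(np.linalg.lstsq(np.c_[k[:,:2],np.ones(len(k))],k[:,2],rcond=None)[0],4))
    f=Q[(abs(Q[:,0])<.05)&(Q[:,1]>-.07)&(Q[:,1]<-.015)&(abs(Q[:,2]-.049)<.012)]
    if len(f): print("floor",len(f),np.round(np.linalg.lstsq(np.c_[f[:,:2],np.ones(len(f))],f[:,2],rcond=None)[0],4))
cv2.imwrite("pics/s6.png",cv2.resize(im[120:320,160:440,::-1],(800,571),interpolation=cv2.INTER_CUBIC))
```

```text
top caul 515 (array([-0.00071936,  0.0448154 ]), np.float64(90.5), array([0.03331661, 0.07387794])) [-0.0013 -0.0116  0.0777]
floor 1029 [-0.0004 -0.0021  0.0494]
side caul 483 (array([-0.00036761,  0.04493473]), np.float64(91.0), array([0.03445853, 0.07331779])) [-0.0059 -0.061   0.0798]
floor 441 [0.0003 0.0104 0.0502]
```

View pics/s6.png

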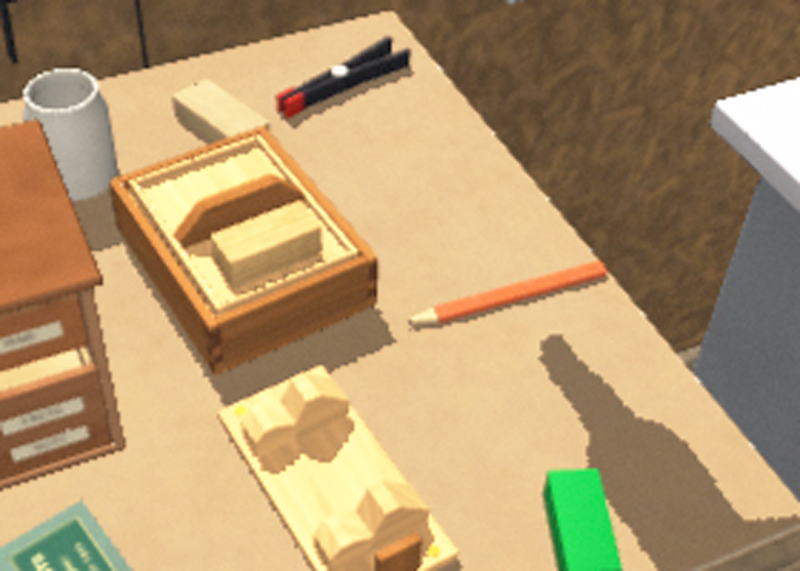

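The pine caul lies flat in the +y pocket at (265,245) with its top at 77 mm. The tray is level and the bystanders are where they were.

```bash
python3 -c "
from cell import hand_in; print(hand_in())"
```

```text
the job is handed in; nothing more can be done
None
```

The blank stands home in the middle slot, the tray rests level on the combs and the pine caul lies flat in the tray's +y pocket; I handed the job in at about 19 s on the robot's clock, but no verdict came back.

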